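# Put the desk things back on their own mats

## Task

After the desk was wiped, the four desk things were all put back on one another's mats: put each upright in the middle of the mat of its own colour (red sharpener, blue cup, green succulent, yellow timer), using the empty grey mat to park a thing while you swap the others, and leave the grey mat empty. Set the things down gently, without dropping or tipping any, and do not bump the amber glass paperweight out of its place.

Things in the scene. Friction and masses are not known exactly. Their poses are not given: they have to be found in the camera images.
- sharpener: Red box-shaped desktop pencil sharpener, 52 mm (its x) by 38 mm (its y) and 48 mm high, rounded edges, a black window on the top and the pencil hole in its -x end. Origin: centre of its underside. Best gripped across the 38 mm (its y). Starts upright on another thing's coloured mat; z up. Mass 75 to 200 g.
- cup: Blue ceramic clip cup, empty, no handle, round: 45 mm across at the foot, 49 mm at 20 mm height, 52 mm at the rim, 58 mm high, wall 3 mm. Origin: centre of its underside. Its yaw means nothing. Starts upright on another thing's coloured mat; z up. Mass 75 to 200 g.
- succulent: Small succulent in a green round pot: 40 mm across at the foot, widening to 49 mm at 40 mm height, then a rim 52 mm across from 41 to 47 mm height; green leaves stand in the middle up to about 70 mm and keep inside the rim. Origin: centre of the pot's underside. Its yaw means nothing. Starts upright on another thing's coloured mat; z up. Mass 75 to 200 g.
- timer: Yellow round desk timer, a plain cylinder 50 mm across and 40 mm high, white dial on the top with a black bar 30 x 6 mm that rises to 46 mm. Origin: centre of its underside. Its yaw means nothing for gripping. Starts upright on another thing's coloured mat; z up. Mass 75 to 200 g.
- mat_red: Red round desk mat, 92 mm across and 5 mm thick, fixed to the desk; the sharpener's own place. Origin: centre of its underside, on the desk top (z = 0), so things on it stand at z = 5 mm. Lies flat; its yaw means nothing.
- mat_blue: Blue round desk mat, 92 mm across and 5 mm thick, fixed to the desk; the cup's own place. Origin: centre of its underside, on the desk top (z = 0), so things on it stand at z = 5 mm. Lies flat; its yaw means nothing.
- mat_green: Green round desk mat, 92 mm across and 5 mm thick, fixed to the desk; the succulent's own place. Origin: centre of its underside, on the desk top (z = 0), so things on it stand at z = 5 mm. Lies flat; its yaw means nothing.
- mat_yellow: Yellow round desk mat, 92 mm across and 5 mm thick, fixed to the desk; the timer's own place. Origin: centre of its underside, on the desk top (z = 0), so things on it stand at z = 5 mm. Lies flat; its yaw means nothing.
- mat_grey: Grey round desk mat like the others (92 mm across, 5 mm thick, fixed, origin at the centre of its underside on the desk top, z = 0), empty at the start: the free spot for parking one thing. The five mats' centres are over 130 mm apart; the small stray things lying between them are lower than 40 mm and stay 60 mm or more from any mat's centre.
- paperweight: Amber glass paperweight, a low dome 48 mm across and 28 mm high, loose on the desk between the mats, not to be bumped. Origin: centre of its underside.
Things that resemble listed ones, but are neither listed nor needed, are in the scene too. There is more than one size of the mat_blue; the job needs the smaller.

How it is judged:
By the outcome, as a careful person would: the job done as asked, in the order asked, and still so for the second after the job is handed in, with the robot touching nothing.
It also fails if it takes over 141 s, if anything falls off the work surface, if the arm or the gripper's body presses on something with over 40 N, if the wrist force passes 120 N, or if a joint passes its speed limit or range.

## Robot

A 7-joint arm with a two-finger parallel gripper is mounted at the origin on the work surface. World frame = base frame: x ahead of the robot, y to its left, z up, the work surface at z = 0. Lengths are in m, angles in rad, forces in N, time in s.
With the tool pointing down it reaches from about 0.35 to 0.9 m from the base axis. Payload 7.2 kg.
Tool frame: the origin (TCP) lies on the centre line of the jaws, within the pads' length; the fingertips stand 11 mm ahead of it and the grasp point (between the pads) lies 8 mm behind it (arm.tip_extent is the distance from the TCP to the fingertips, in m); z points along the fingers, y is the direction in which the jaws open and shut (so a half turn about z gives the same grasp; the last joint's range is limited). The gripper opens to 85 mm and grips with 20 to 120 N. Pads are 22 mm wide; open, the fingers measure 114 mm over their backs; the gripper's body (76 mm by 85 mm) begins 54 mm behind the grasp point. The pads swing forward as they close: fully open they stand 13 mm farther back than shut.
Start: joints at [1.078, 0.411, -0.013, 1.596, 0.006, 1.134, -0.082], TCP at [0.258, -0.569, 0.242] pointing down, gripper open.
Joint ranges: [-2.95, 2.95], [-0.29, 1.99], [-1.47, 1.44], [0.14, 2.54], [-1.03, 4.17], [0.13, 1.85], [-2.86, 2.86]. Speed limits (rad/s): [2.39, 2.39, 3.01, 3.01, 3.14, 3.14, 3.14].

## Interface

Orientations are given as a rotation vector (axis times angle).
In Python, from bench import arm gives the robot as it stands. The module is installed in compiled form; this text tells all that it offers.
- The arm moves only by the shell command python3 -m crank 'ROWS' [FORCE]. ROWS is JSON, a list that holds one entry, the list of rows, each a list of 5 numbers: the shift along the tool's x, y, z in m, then the turn about the tool's z in degrees, then the finger opening in m, from 0 to 0.0854. A call has 1 to 12 rows; each row is the pose to reach, as a shift and turn from the pose commanded when the call began, along the tool's axes at that moment; what a row does not reach only later rows make up. A row lasts 1/12 s, in which the tool goes at most 41.7 mm and 7.16 degrees, less where a joint would pass 70% of its speed; a pose out of reach is approached as far as the arm can. A call with a gripper value outside its range is refused whole. The fingers move at their own pace and stop on an object; FORCE is the grip in N (left out, the last holds). Time passes only in rows, so rows that repeat a pose let the fingers close. It gives the time, the measured TCP pose, the force and the opening at its end, in the units of the state.
- arm.sense(): the state, without advancing time (a new reading comes with each control period).
- arm.read_camera(name): name is "scene" or "top" or "wrist"; returns a dict with "image" (384x512x3 uint8, red, green, blue), "camera_matrix" (3x3 intrinsics, pixels), "T" (4x4, takes a point from camera to world coordinates). Camera axes: x right, y down, z forward; pixel columns grow to the right and rows downward; lengths in m; the calibration is good to about 2 mm. A picture is of the moment at which its call begins. There is no depth.
- arm.job_done(): hands the job in, once; it reports no verdict.
The state is a dict: "clock": time; "qpos": joint angles; "joint_velocities": joint speeds; "joint_efforts": joint torques, N m; "eef_pos": TCP position; "ee_rot": TCP orientation; "contact_force": force on the tool from outside, world axes, zero at the start; "ft_torque": the same for the moment, N m; "grip_width": finger opening in m.
Only numpy, scipy, OpenCV 4.12 (cv2) and the standard library are available. Lean on these libraries where they do the work, as an engineer would, in place of code of your own. Each camera call takes 0.05 s, during which the arm holds its last target.

## Working session

There is one attempt and no reset: what is moved stays moved. The work goes in short steps, Python scripts to look and compute and a shell command to move; the robot and the scene stay as the last step left them, time stands still between calls to the robot, and variables do not carry over. Pictures are saved under pics/ and viewed, and the job is handed in when it is done.

```bash
mkdir -p pics; ls
python3 - <<'E'
from bench import arm
import cv2, numpy as np
s=arm.sense()
for k,v in s.items(): print(k,np.round(v,4))
print(arm.tip_extent)
for n in ["scene","top"]:
    r=arm.read_camera(n); cv2.imwrite(f"pics/{n}0.png",r["image"][:,:,::-1]); np.savez(f"{n}0.npz",**r)
    print(n,np.round(r["camera_matrix"],1).tolist(),np.round(r["T"],3).tolist())
E
```

```text
pics
clock 0.0
qpos [ 1.0778  0.4119 -0.0127  1.5971  0.0056  1.1343 -0.0822]
joint_velocities [-0.0008  0.0026  0.0002  0.0015  0.0013  0.0002 -0.0003]
joint_efforts [-4.00000e-04 -6.00616e+01  6.81900e-01 -2.99413e+01  1.40000e-02
  1.06000e-02 -0.00000e+00]
eef_pos [ 0.2573 -0.569   0.2415]
ee_rot [-3.0695e+00 -6.6190e-01  7.0000e-04]
contact_force [0.3007 0.2794 0.117 ]
ft_torque [-0.0213  0.0417  0.0385]
grip_width 0.0855
0.011
scene [[398.6, 0.0, 256.3], [0.0, 398.6, 191.5], [0.0, 0.0, 1.0]] [[0.671, 0.535, -0.514, 0.956], [0.741, -0.466, 0.483, -0.414], [0.019, -0.705, -0.709, 0.705], [0.0, 0.0, 0.0, 1.0]]
top [[405.7, 0.0, 257.2], [0.0, 405.7, 191.9], [0.0, 0.0, 1.0]] [[-0.025, -0.993, 0.112, 0.39], [-1.0, 0.025, -0.001, 0.001], [-0.001, -0.112, -0.994, 0.831], [0.0, 0.0, 0.0, 1.0]]
```

View pics/scene0.png

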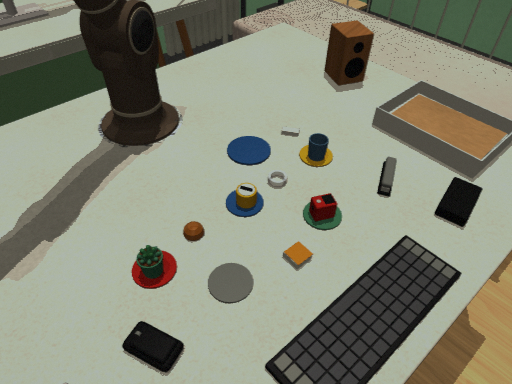

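View pics/top0.png

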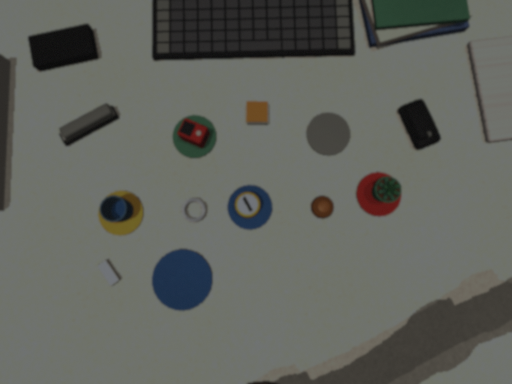

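The scene view shows a timer on the small blue mat (245,200), a cup on yellow (317,152), a sharpener on green (322,210) and a succulent on red (152,266). The grey mat (230,282) is empty. The larger blue disc (249,150) is a decoy, and the paperweight is at (194,231).

```bash
cat > h.py <<'E'
import cv2, numpy as np
from scipy.spatial.transform import Rotation as R
def ray(r,uv,z):
    K=r["camera_matrix"];T=r["T"]
    d=T[:3,:3]@np.linalg.solve(K,[uv[0],uv[1],1.]); o=T[:3,3]
    return o+d*(z-o[2])/d[2]
def mask(img,name):
    h=cv2.cvtColor(img,cv2.COLOR_RGB2HSV); H,S,V=[h[...,i].astype(int) for i in range(3)]
    c={"red":((H<6)|(H>174))&(S>150)&(V>60),"orange":(H>=6)&(H<18)&(S>120),"yellow":(H>=18)&(H<34)&(S>110)&(V>60),
       "green":(H>45)&(H<95)&(S>60),"blue":(H>100)&(H<125)&(S>120)}[name]
    return c.astype(np.uint8)
def proj(r,p):
    T=r["T"];q=T[:3,:3].T@(np.asarray(p)-T[:3,3]);q=r["camera_matrix"]@q;return q[:2]/q[2]
E
python3 - <<'E'
from h import *
for n in ["top","scene"]:
    r=dict(np.load(f"{n}0.npz")); img=r["image"]
    g=cv2.cvtColor(img,cv2.COLOR_RGB2HSV)
    for c in ["red","orange","yellow","green","blue"]:
        k,l,st,ce=cv2.connectedComponentsWithStats(mask(img,c))
        for i in range(1,k):
            if st[i,4]>60:
                m=(l==i).astype(np.uint8); cn=cv2.findContours(m,0,1)[0][0]
                w=np.array([ray(r,p[0],0.005)[:2] for p in cn],np.float32)
                (cx,cy),rad=cv2.minEnclosingCircle(w)
                print(n,c,st[i],np.round(ce[i],1),"encl",np.round([cx,cy,rad],4),"cent",np.round(ray(r,ce[i],.005)[:2],4))
for p in [(328,134),(195,136),(121,213),(250,207),(378,194)]: print(g[p[1],p[0]] if 0 else p)
r=dict(np.load("top0.npz")); h=cv2.cvtColor(r["image"],cv2.COLOR_RGB2HSV)
for p in [(328,134),(195,152),(135,220),(262,220),(378,210),(300,60),(116,208),(250,194)]: print(p,h[p[1],p[0]])
a=r["image"][80:330,80:420]; cv2.imwrite("pics/topc.png",cv2.resize(a[:,:,::-1],None,fx=2.2,fy=2.2,interpolation=cv2.INTER_CUBIC))
E
```

```text
top red [178 119  29  25 258] [194.3 132.6] encl [0.6143 0.1321 0.0298] cent [0.6106 0.1274]
top red [357 173  42  42 798] [372.8 196.8] encl [ 0.4729 -0.2479  0.0435] cent [ 0.4669 -0.2366]
top orange [247 102  20  20 396] [256.5 111.5] encl [ 0.6526 -0.0032  0.0272] cent [ 0.6525 -0.0033]
top orange [312 197  20  20 317] [321.8 206.6] encl [ 0.4493 -0.1314  0.0208] cent [ 0.4495 -0.1315]
top yellow [ 99 191  44  44 770] [124.9 216.4] encl [0.4478 0.279  0.0446] cent [0.4398 0.2699]
top yellow [237 192  23  25  70] [251.5 207.6] encl [0.4581 0.0197 0.0257] cent [0.4511 0.0119]
top green [ 373    0   96   29 2305] [418.3  11.9] encl [ 0.8674 -0.3613  0.1036] cent [ 0.8644 -0.3572]
top green [174 116  41  41 653] [194.8 140.2] encl [0.6031 0.1281 0.0438] cent [0.5945 0.1264]
top green [373 178  27  23 371] [386.4 189.2] encl [ 0.4819 -0.2652  0.0276] cent [ 0.482  -0.2652]
top blue [229 187  42  41 714] [251.6 209.3] encl [0.453  0.0161 0.0429] cent [0.4477 0.0118]
top blue [111 200  14  19 194] [117.7 208.8] encl [0.4552 0.2832 0.019 ] cent [0.4556 0.2847]
top blue [ 153  250   58   
[... 2519 characters left out ...]
1 85.2] encl [-0.386  -0.1165  0.2458] cent [-0.3732 -0.1263]
scene green [303 203  39  27 425] [322.1 219.4] encl [0.6059 0.1288 0.0458] cent [0.6173 0.1168]
scene green [137 245  26  33 549] [150.3 261.3] encl [ 0.455  -0.2413  0.0433] cent [ 0.4561 -0.2434]
scene blue [227 136  43  29 961] [248.4 149.9] encl [0.313  0.1566 0.0614] cent [0.3145 0.1551]
scene blue [226 191  37  26 437] [242.6 205.7] encl [0.4562 0.0172 0.0454] cent [0.463  0.0061]
(328, 134)
(195, 136)
(121, 213)
(250, 207)
(378, 194)
(328, 134) [21 25 70]
(195, 152) [68 91 70]
(135, 220) [ 25 171 109]
(262, 220) [107 153  75]
(378, 210) [  1 194  96]
(300, 60) [ 45  18 115]
(116, 208) [107 152  67]
(250, 194) [ 20  60 106]
```

View pics/topc.png

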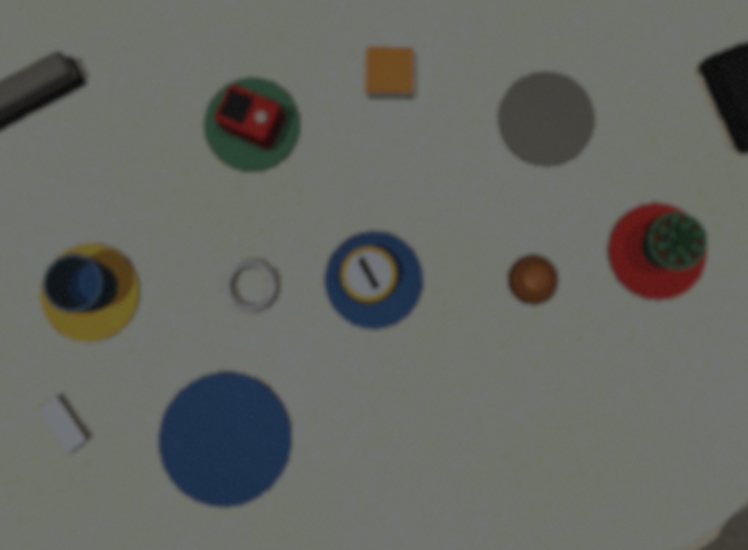

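Run:
```python
from h import *
def circ(r,pts,z):
    w=np.array([ray(r,p,z)[:2] for p in pts]); A=np.c_[2*w,np.ones(len(w))]
    s=np.linalg.lstsq(A,(w**2).sum(1),rcond=None)[0]; return s[0],s[1],np.sqrt(s[2]+s[0]**2+s[1]**2)
for n,gp in [("top",(328,134)),("scene",(230,283))]:
    r=dict(np.load(f"{n}0.npz"));img=r["image"]; f=cv2.GaussianBlur(img,(3,3),0).astype(int)
    m=(np.abs(f-f[gp[1],gp[0]]).sum(2)<30).astype(np.uint8)
    k,l,st,ce=cv2.connectedComponentsWithStats(m); i=l[gp[1],gp[0]]
    cn=cv2.findContours((l==i).astype(np.uint8),0,1)[0][0][:,0]
    print(n,"grey",np.round(circ(r,cn,.005),4),np.round(ray(r,ce[i],.005),4))
r=dict(np.load("top0.npz"));img=r["image"];hsv=cv2.cvtColor(img,cv2.COLOR_RGB2HSV).astype(int)
# timer: non-blue in mat disc
def comp(m,seed):
    k,l,st,ce=cv2.connectedComponentsWithStats(m.astype(np.uint8)); 
    i=l[seed[1],seed[0]]; return l==i,ce[i]
# timer dial bright
m=np.zeros(img.shape[:2],bool); m[188:226,229:271]=True
mm=m&(hsv[...,2]>85)&~((hsv[...,0]>95)&(hsv[...,1]>100))
ys,xs=np.nonzero(mm); 
k,l,st,ce=cv2.connectedComponentsWithStats(mm.astype(np.uint8)); i=1+np.argmax(st[1:,4])
cn=cv2.findContours((l==i).astype(np.uint8),0,1)[0][0]; (c,rad)=cv2.minEnclosingCircle(cn); print("timer px",c,rad,np.round(ray(r,c,.045),4))
big=lambda x0,y0,x1,y1,nm:cv2.imwrite(nm,cv2.resize(img[y0:y1,x0:x1,::-1],None,fx=10,fy=10,interpolation=cv2.INTER_NEAREST)*1)
tiles=[np.clip(cv2.resize(img[y:y+50,x:x+50,::-1],(400,400),interpolation=cv2.INTER_CUBIC).astype(int)*2,0,255).astype(np.uint8)[:300] for x,y in [(225,183),(95,188),(355,168),(170,112)]]
cv2.imwrite("pics/tiles.png",np.vstack([np.hstack(tiles[:2]),np.hstack(tiles[2:])]))
cg=[x for x in [(386.4,189.2)]]; print("succ leaves",np.round(ray(r,cg[0],.055),4))
```

```text
top grey [ 0.6015 -0.1503  0.0429] [ 0.6013 -0.1503  0.005 ]
scene grey [ 0.6051 -0.1495  0.0434] [ 0.6061 -0.1506  0.005 ]
timer px (247.05970764160156, 204.15672302246094) 12.202908515930176 [0.4551 0.0199 0.045 ]
succ leaves [ 0.4764 -0.2491  0.055 ]
```

View pics/tiles.png

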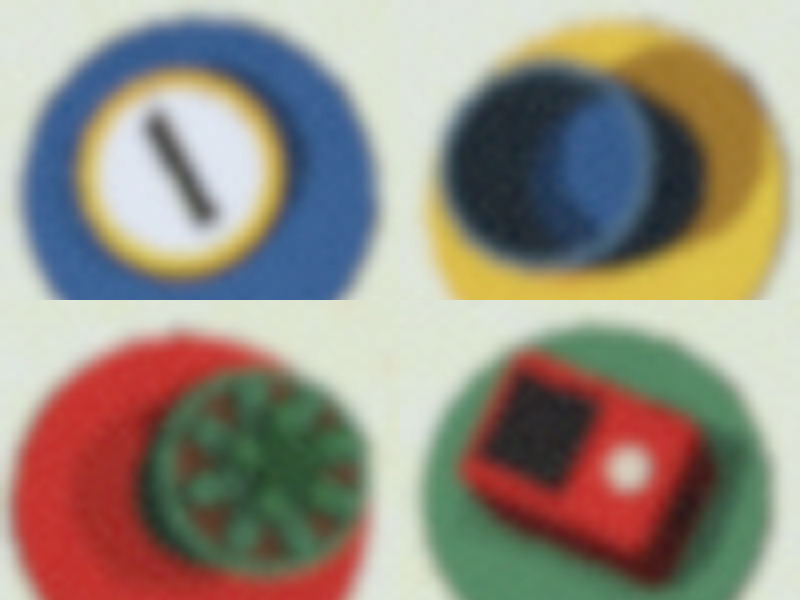

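The tiles show these centres in the top image: timer (247,204), cup rim (113,208), succulent rim (387,189) and sharpener top (192,130), with its long axis about 24° below image-right. There's only one of each thing. The only look-alikes are the two blue discs, at (250,207) and (182,279). I choose the smaller, which carries the timer, and these crops confirm it.

```bash
cat >> h.py <<'E'
def plan(arm,p,yaw=None):
    "yaw: world angle (deg) of tool x axis"
    s=arm.sense(); M=R.from_rotvec(s["ee_rot"]).as_matrix()
    d=M.T@(np.asarray(p)-s["eef_pos"]); y0=np.degrees(np.arctan2(M[1,0],M[0,0]))
    print("t",round(s["clock"],2),"pos",np.round(s["eef_pos"],4),"yaw",round(y0,2),"tilt",np.round(M[:2,2],3),"w",round(float(s["grip_width"]),4),"F",np.round(s["contact_force"],1))
    print("shift",np.round(d,4),"turn",None if yaw is None else round(y0-yaw,2))
E
python3 - <<'E'
from h import *; from bench import arm
r=dict(np.load("top0.npz"))
for n,p,z in [("timer",(247.2,204),.045),("cup",(113.06,208.2),.063),("succ",(387.3,189.4),.052),("sharp",(192.4,130),.053)]:
    print(n,np.round(ray(r,p,z),4))
plan(arm,[.456,.020,.2],0)
E
```

```text
timer [0.4554 0.0196 0.045 ]
cup [0.4524 0.2737 0.063 ]
succ [ 0.4763 -0.2518  0.052 ]
sharp [0.6031 0.1237 0.053 ]
t 0.1 pos [ 0.2574 -0.5691  0.2415] yaw 24.34 tilt [-0.001  0.001] w 0.0856 F [-0.2 -0.4  0.5]
shift [ 0.4238 -0.4548  0.0422] turn 24.34
```

```bash
python3 -m crank '[[[0.424,-0.455,0.042,24.3,0.085],[0.424,-0.455,0.042,24.3,0.085],[0.424,-0.455,0.042,24.3,0.085],[0.424,-0.455,0.042,24.3,0.085],[0.424,-0.455,0.042,24.3,0.085],[0.424,-0.455,0.042,24.3,0.085],[0.424,-0.455,0.042,24.3,0.085],[0.424,-0.455,0.042,24.3,0.085],[0.424,-0.455,0.042,24.3,0.085],[0.424,-0.455,0.042,24.3,0.085],[0.424,-0.455,0.042,24.3,0.085],[0.424,-0.455,0.042,24.3,0.085]]]' 30
python3 - <<'E'
from h import *; from bench import arm
plan(arm,[.456,.020,.2],0)
E
```

```text
clock: 1.1
eef_pos: [0.4168, -0.0954, 0.2086]
ee_rot: [3.141, 0.001, 0.0]
contact_force: [2.0, -0.0, -1.1]
grip_width: 0.085
t 1.1 pos [ 0.4168 -0.0954  0.2086] yaw 0.03 tilt [ 0. -0.] w 0.085 F [ 2.  -0.  -1.1]
shift [ 0.0392 -0.1154  0.0086] turn 0.03
```

```bash
python3 -m crank '[[[0.039,-0.115,0.008,0,0.085],[0.039,-0.115,0.008,0,0.085],[0.039,-0.115,0.008,0,0.085],[0.039,-0.115,0.008,0,0.085],[0.039,-0.115,0.008,0,0.085],[0.039,-0.115,0.008,0,0.085]]]'
python3 - <<'E'
from h import *; from bench import arm
plan(arm,[.456,.020,.2],0)
r=arm.read_camera("wrist"); np.savez("w1.npz",**r); cv2.imwrite("pics/w1.png",r["image"][:,:,::-1]); print(np.round(r["T"],3))
plan(arm,[.456,.020,.2],0)
print([np.round(proj(r,p),1) for p in [(.454,.0165,.005),(.4555,.0198,.045)]])
E
```

```text
clock: 1.6
eef_pos: [0.4553, 0.0173, 0.2002]
ee_rot: [3.141, 0.002, -0.002]
contact_force: [0.0, -0.7, -0.1]
grip_width: 0.0852
t 1.6 pos [0.4553 0.0173 0.2002] yaw 0.07 tilt [-0.001 -0.   ] w 0.0852 F [ 0.  -0.7 -0.1]
shift [ 0.0007 -0.0027  0.0002] turn 0.07
[[ 0.002 -0.963 -0.268  0.523]
 [-1.    -0.002 -0.     0.018]
 [-0.     0.268 -0.963  0.332]
 [ 0.     0.     0.     1.   ]]
t 1.65 pos [0.4553 0.0166 0.2004] yaw -0.02 tilt [-0.001 -0.001] w 0.0852 F [-0.  -1.1 -0.2]
shift [ 0.0007 -0.0034  0.0004] turn -0.02
[array([254. , 170.7]), array([250.7, 177.9])]
```

View pics/w1.png

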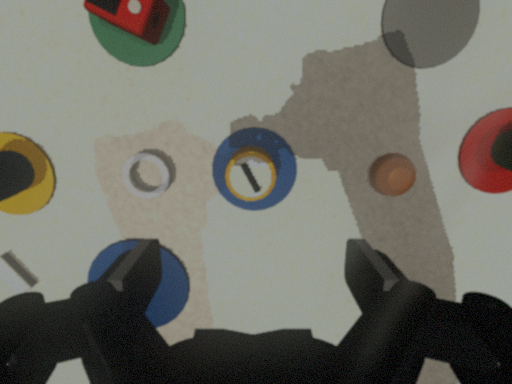

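The wrist view shows the timer (250,176) on the small blue mat (254,168), with nothing near where the fingers come down. Next I fit the visible circles for a third estimate.

```bash
cat >> h.py <<'E'
def circ(r,pts,z):
    w=np.array([ray(r,p,z)[:2] for p in pts]); 
    for _ in range(4):
        A=np.c_[2*w,np.ones(len(w))]; s=np.linalg.lstsq(A,(w**2).sum(1),rcond=None)[0]; rr=np.sqrt(s[2]+s[0]**2+s[1]**2)
        e=np.abs(np.hypot(*(w-s[:2]).T)-rr); w2=w[e<max(2*np.median(e),.0008)]
        if len(w2)<8: break
        w=w2
    return np.round([s[0],s[1],rr],4)
def cmat(r,col,z=.005,amin=300):
    m=mask(r["image"],col); k,l,st,ce=cv2.connectedComponentsWithStats(m); out=[]
    for i in range(1,k):
        if st[i,4]<amin: continue
        cn=max(cv2.findContours((l==i).astype(np.uint8),0,1)[0],key=len)
        hull=cv2.convexHull(cn)[:,0]
        ok=(hull>1).all(1)&(hull[:,0]<510)&(hull[:,1]<382)
        if ok.sum()>6: out.append((col,np.round(ce[i]),circ(r,hull[ok],z)))
    return out
E
python3 - <<'E'
from h import *
r=dict(np.load("w1.npz"))
for c in ["red","yellow","green","blue"]:
    for o in cmat(r,c): print(*o)
for o in cmat(r,"yellow",.045,100): print("z45",*o)
E
```

```text
red [126.  15.] [0.6171 0.1413 0.0308]
red [494. 166.] [ 0.4708 -0.2474  0.0401]
red [469. 147.] [ 0.4762 -0.2193  0.0189]
yellow [ 28. 176.] [0.4497 0.2785 0.0453]
yellow [251. 170.] [0.449  0.0204 0.0277]
green [141.  39.] [0.6051 0.128  0.045 ]
blue [163. 301.] [0.3046 0.1434 0.0436]
z45 yellow [ 28. 176.] [0.4587 0.2466 0.0397]
z45 yellow [251. 170.] [0.4581 0.0201 0.0243]
```

```bash
python3 -m crank '[[[0.0015,-0.003,0.04,0,0.085],[0.0015,-0.003,0.08,0,0.085],[0.0015,-0.003,0.11,0,0.085],[0.0015,-0.003,0.11,0,0.085]]]'
python3 - <<'E'
from h import *; from bench import arm
plan(arm,[.457,.020,.026],0)
E
```

```text
clock: 1.98
eef_pos: [0.4534, 0.0185, 0.0861]
ee_rot: [3.141, -0.003, -0.014]
contact_force: [-1.2, -0.4, -0.2]
grip_width: 0.0849
t 1.98 pos [0.4534 0.0185 0.0861] yaw -0.1 tilt [-0.009 -0.001] w 0.0849 F [-1.2 -0.4 -0.2]
shift [ 0.0042 -0.0016  0.0601] turn -0.1
```

```bash
python3 -m crank '[[[0,0,0,0,0.085],[0.0015,-0.001,0.02,0,0.085],[0.002,-0.001,0.04,0,0.085],[0.002,-0.001,0.058,0,0.085],[0.002,-0.001,0.06,0,0.085],[0.002,-0.001,0.06,0,0.085],[0.002,-0.001,0.06,0,0.085]]]'
python3 - <<'E'
from h import *; from bench import arm
plan(arm,[.457,.020,.026],0)
E
```

```text
clock: 2.57
eef_pos: [0.4605, 0.0215, 0.0325]
ee_rot: [3.141, 0.0, 0.004]
contact_force: [0.4, -0.0, 0.4]
grip_width: 0.085
t 2.57 pos [0.4605 0.0215 0.0325] yaw 0.01 tilt [ 0.002 -0.   ] w 0.085 F [ 0.4 -0.   0.4]
shift [-0.0035  0.0015  0.0065] turn 0.01
```

```bash
python3 -m crank '[[[-0.003,0.001,0.006,0,0.085],[-0.003,0.001,0.006,0,0.085],[-0.003,0.001,0.006,0,0.085],[-0.003,0.001,0.006,0,0.085]]]'
python3 - <<'E'
from h import *; from bench import arm
plan(arm,[.457,.020,.026],0)
E
```

```text
clock: 2.9
eef_pos: [0.4564, 0.0206, 0.0251]
ee_rot: [3.142, 0.001, 0.001]
contact_force: [0.4, -1.0, 0.3]
grip_width: 0.0852
t 2.9 pos [0.4564 0.0206 0.0251] yaw 0.03 tilt [ 0.001 -0.   ] w 0.0852 F [ 0.4 -1.   0.3]
shift [ 0.0006  0.0006 -0.0009] turn 0.03
```

Well aligned, so I close gently.

```bash
python3 -m crank '[[[0,0,0,0,0.07],[0,0,0,0,0.06],[0,0,0,0,0.054],[0,0,0,0,0.05],[0,0,0,0,0.047],[0,0,0,0,0.045],[0,0,0,0,0.045],[0,0,0,0,0.045],[0,0,0,0,0.045]]]' 30
python3 - <<'E'
from h import *; from bench import arm
plan(arm,[.457,.020,.026],0)
E
```

```text
clock: 3.65
eef_pos: [0.4563, 0.0205, 0.0249]
ee_rot: [3.141, 0.001, 0.0]
contact_force: [-1.4, -0.9, 5.7]
grip_width: 0.0493
t 3.65 pos [0.4563 0.0205 0.0249] yaw 0.03 tilt [ 0. -0.] w 0.0493 F [-1.4 -0.9  5.7]
shift [ 0.0007  0.0005 -0.0011] turn 0.03
```

```bash
python3 -m crank '[[[0,0,-0.01,0,0.045],[0,0,-0.03,0,0.045],[0,0,-0.06,0,0.045],[0,0,-0.09,0,0.045],[0.02,0.024,-0.1,0,0.045],[0.04,0.047,-0.1,0,0.045],[0.06,0.07,-0.1,0,0.045],[0.08,0.094,-0.1,0,0.045],[0.1,0.118,-0.1,0,0.045],[0.12,0.141,-0.1,0,0.045],[0.14,0.164,-0.1,0,0.045],[0.147,0.17,-0.1,0,0.045]]]' 30
python3 - <<'E'
from h import *; from bench import arm
plan(arm,[.603,-.150,.026],0)
E
```

```text
clock: 4.65
eef_pos: [0.6051, -0.1541, 0.1249]
ee_rot: [3.14, -0.006, 0.002]
contact_force: [0.6, -0.6, -1.2]
grip_width: 0.0489
t 4.65 pos [ 0.6051 -0.1541  0.1249] yaw -0.2 tilt [ 0.001 -0.002] w 0.0489 F [ 0.6 -0.6 -1.2]
shift [-0.0023 -0.0043  0.0989] turn -0.2
```

```bash
python3 -m crank '[[[0,0,0,0,0.045],[0,0,0.02,0,0.045],[0,0,0.045,0,0.045],[0,0,0.07,0,0.045],[0,0,0.085,0,0.045],[0,0,0.085,0,0.045],[0,0,0.085,0,0.045],[0,0,0.085,0,0.045]]]' 30
python3 - <<'E'
from h import *; from bench import arm
plan(arm,[.603,-.150,.0253],0)
E
```

```text
clock: 5.32
eef_pos: [0.6039, -0.1484, 0.0409]
ee_rot: [-3.141, -0.002, -0.002]
contact_force: [-0.0, -0.4, -1.3]
grip_width: 0.0493
t 5.32 pos [ 0.6039 -0.1484  0.0409] yaw 0.08 tilt [0.001 0.   ] w 0.0493 F [-0.  -0.4 -1.3]
shift [-0.0009  0.0016  0.0156] turn 0.08
```

```bash
python3 -m crank '[[[0,0.001,0.006,0,0.045],[0,0.001,0.011,0,0.045],[0,0.001,0.014,0,0.045],[0,0.001,0.0145,0,0.045],[0,0.001,0.015,0,0.045],[0,0.001,0.015,0,0.045],[0,0.001,0.0155,0,0.045],[0,0.001,0.0155,0,0.045]]]' 30
python3 - <<'E'
from h import *; from bench import arm
plan(arm,[.603,-.150,.0253],0)
E
```

```text
clock: 5.98
eef_pos: [0.6033, -0.1503, 0.025]
ee_rot: [3.141, 0.001, -0.0]
contact_force: [-4.1, -0.2, 6.8]
grip_width: 0.0494
t 5.98 pos [ 0.6033 -0.1503  0.025 ] yaw 0.03 tilt [-0. -0.] w 0.0494 F [-4.1 -0.2  6.8]
shift [-0.0003 -0.0003 -0.0003] turn 0.03
```

```bash
python3 -m crank '[[[0,0,0,0,0.051],[0,0,0,0,0.054],[0,0,0,0,0.06],[0,0,0,0,0.07],[0,0,0,0,0.08],[0,0,0,0,0.085],[0,0,0,0,0.085],[0,0,-0.01,0,0.085],[0,0,-0.04,0,0.085],[0,0,-0.08,0,0.085],[0,0,-0.11,0,0.085],[0,0,-0.11,0,0.085]]]' 30
python3 - <<'E'
from h import *; from bench import arm
plan(arm,[.453,.275,.135],0)
r=arm.read_camera("top"); np.savez("t1.npz",**r); cv2.imwrite("pics/t1.png",r["image"][:,:,::-1])
E
```

```text
clock: 6.98
eef_pos: [0.6072, -0.1507, 0.1419]
ee_rot: [3.139, 0.001, 0.017]
contact_force: [0.8, 0.1, 0.1]
grip_width: 0.0852
t 6.98 pos [ 0.6072 -0.1507  0.1419] yaw 0.04 tilt [ 0.011 -0.002] w 0.0852 F [0.8 0.1 0.1]
shift [-0.154  -0.4258  0.0043] turn 0.04
```

View pics/t1.png

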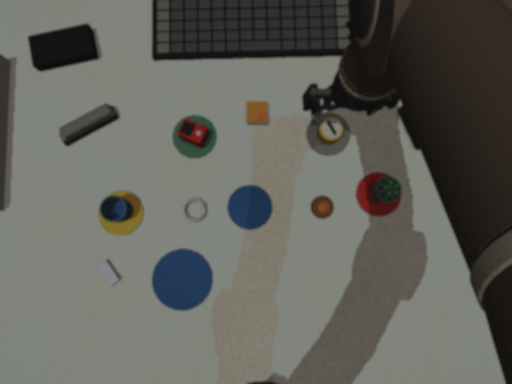

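The top view shows the timer upright on the grey mat (331,129), and the blue mat (250,207) is empty. Next is the cup.

```bash
python3 -m crank '[[[-0.012,-0.035,-0.02,0,0.085],[-0.025,-0.07,-0.04,0,0.085],[-0.038,-0.106,-0.05,0,0.085],[-0.051,-0.142,-0.05,0,0.085],[-0.064,-0.177,-0.05,0,0.085],[-0.077,-0.213,-0.05,0,0.085],[-0.09,-0.248,-0.05,0,0.085],[-0.103,-0.284,-0.05,0,0.085],[-0.116,-0.319,-0.05,0,0.085],[-0.128,-0.355,-0.05,0,0.085],[-0.141,-0.39,-0.05,0,0.085],[-0.154,-0.425,-0.05,0,0.085]]]'; python3 -m crank '[[[0,0,0,0,0.085],[0,0,0,0,0.085],[0,0,0,0,0.085],[0,0,0,0,0.085]]]'
python3 - <<'E'
from h import *; from bench import arm
plan(arm,[.454,.274,.035],0)
r=arm.read_camera("wrist"); np.savez("w2.npz",**r); cv2.imwrite("pics/w2.png",r["image"][:,:,::-1])
print([np.round(proj(r,p),1) for p in [(.4492,.2788,.005),(.454,.274,.063)]])
for c in ["yellow","blue"]:
    for o in cmat(r,c): print(*o)
for o in cmat(r,"blue",.063): print("63",*o)
E
```

```text
clock: 8.03
eef_pos: [0.4478, 0.2759, 0.1838]
ee_rot: [3.141, 0.001, -0.001]
contact_force: [0.7, -0.0, 0.3]
grip_width: 0.0849
clock: 8.37
eef_pos: [0.4495, 0.2731, 0.1837]
ee_rot: [3.14, -0.002, -0.001]
contact_force: [0.3, -0.4, 0.3]
grip_width: 0.0847
t 8.37 pos [0.4495 0.2731 0.1837] yaw -0.07 tilt [-0.    -0.001] w 0.0847 F [ 0.3 -0.4  0.3]
shift [ 0.0045 -0.0011  0.1487] turn -0.07
[array([247.6, 173.2]), array([252.2, 182.4])]
yellow [242. 162.] [0.4496 0.2798 0.0451]
blue [497. 176.] [0.4521 0.0164 0.0413]
blue [336. 304.] [0.3029 0.1726 0.0395]
63 blue [497. 176.] [0.4642 0.0653 0.0335]
63 blue [336. 304.] [0.3429 0.1915 0.0321]
```

View pics/w2.png

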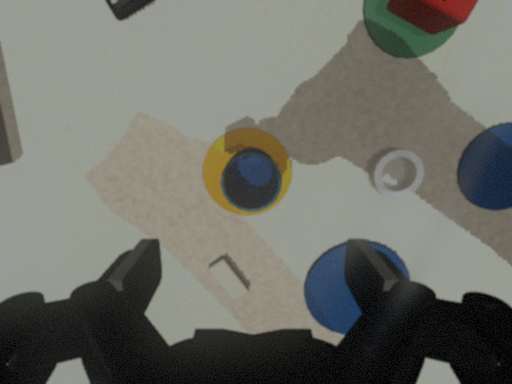

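The wrist view shows the cup rim at (251,180) on the yellow mat (247,171), and the fingers' path is free.

```bash
python3 -m crank '[[[0.005,-0.002,0.02,0,0.085],[0.005,-0.002,0.04,0,0.085],[0.005,-0.002,0.06,0,0.085],[0.005,-0.002,0.08,0,0.085],[0.005,-0.002,0.1,0,0.085],[0.005,-0.002,0.12,0,0.085],[0.005,-0.002,0.135,0,0.085],[0.005,-0.002,0.143,0,0.085],[0.005,-0.002,0.147,0,0.085],[0.005,-0.002,0.147,0,0.085],[0.005,-0.002,0.147,0,0.085],[0.005,-0.002,0.147,0,0.085]]]'
python3 - <<'E'
from h import *; from bench import arm
plan(arm,[.455,.275,.037],0)
E
```

```text
clock: 9.42
eef_pos: [0.4547, 0.2769, 0.0381]
ee_rot: [-3.141, -0.0, -0.002]
contact_force: [0.1, 0.5, 0.2]
grip_width: 0.0848
t 9.42 pos [0.4547 0.2769 0.0381] yaw 0.02 tilt [0.001 0.001] w 0.0848 F [0.1 0.5 0.2]
shift [0.0003 0.0019 0.0011] turn 0.02
```

```bash
python3 -m crank '[[[0,0.002,0.001,0,0.08],[0,0.002,0.001,0,0.07],[0,0.002,0.001,0,0.06],[0,0.002,0.001,0,0.055],[0,0.002,0.001,0,0.052],[0,0.002,0.001,0,0.049],[0,0.002,0.001,0,0.046],[0,0.002,0.001,0,0.046],[0,0.002,0.001,0,0.046],[0,0.002,0.001,0,0.046]]]' 30
python3 - <<'E'
from h import *; from bench import arm
plan(arm,[.455,.275,.037],0)
E
```

```text
clock: 10.25
eef_pos: [0.4542, 0.2746, 0.0367]
ee_rot: [3.141, 0.001, 0.001]
contact_force: [-0.7, -2.9, 5.4]
grip_width: 0.0511
t 10.25 pos [0.4542 0.2746 0.0367] yaw 0.04 tilt [ 0.001 -0.   ] w 0.0511 F [-0.7 -2.9  5.4]
shift [ 0.0008 -0.0004 -0.0003] turn 0.04
```

```bash
python3 -m crank '[[[0,0,-0.01,0,0.046],[0,0,-0.03,0,0.046],[0,0,-0.06,0,0.046],[0,0.01,-0.09,0,0.046],[0,0.04,-0.1,0,0.046],[0,0.075,-0.1,0,0.046],[0,0.11,-0.1,0,0.046],[0,0.145,-0.1,0,0.046],[0,0.18,-0.1,0,0.046],[0,0.215,-0.1,0,0.046],[0,0.24,-0.1,0,0.046],[0,0.258,-0.1,0,0.046]]]' 30;python3 -m crank '[[[0,0,0,0,0.046],[0,0,0.01,0,0.046],[0,0,0.03,0,0.046],[0,0,0.05,0,0.046],[0,0,0.07,0,0.046],[0,0,0.08,0,0.046],[0,0,0.083,0,0.046],[0,0,0.083,0,0.046],[0,0,0.083,0,0.046]]]';  python3 - <<'E'
from h import *; from bench import arm
plan(arm,[.4545,.0167,.037],0)
E
```

```text
clock: 11.25
eef_pos: [0.4538, 0.0137, 0.1366]
ee_rot: [3.141, -0.003, -0.0]
contact_force: [-0.2, 1.0, -2.0]
grip_width: 0.0511
clock: 12.0
eef_pos: [0.4546, 0.0173, 0.0535]
ee_rot: [-3.141, -0.003, -0.001]
contact_force: [-0.0, -0.8, -0.5]
grip_width: 0.0508
t 12.0 pos [0.4546 0.0173 0.0535] yaw 0.09 tilt [0. 0.] w 0.0508 F [-0.  -0.8 -0.5]
shift [-0.0001  0.0006  0.0165] turn 0.09
```

```bash
python3 -m crank '[[[0,0,0.006,0,0.046],[0,0,0.011,0,0.046],[0,0,0.0145,0,0.046],[0,0,0.0155,0,0.046],[0,0,0.016,0,0.046],[0,0,0.0165,0,0.046],[0,0,0.0165,0,0.046],[0,0,0.0165,0,0.046]]]'
python3 - <<'E'
from h import *; from bench import arm
plan(arm,[.4545,.0167,.0367],0)
E
```

```text
clock: 12.67
eef_pos: [0.4544, 0.0167, 0.0368]
ee_rot: [3.142, 0.001, 0.0]
contact_force: [-0.1, 1.1, -0.9]
grip_width: 0.0512
t 12.67 pos [0.4544 0.0167 0.0368] yaw 0.04 tilt [ 0. -0.] w 0.0512 F [-0.1  1.1 -0.9]
shift [ 0.0001 -0.      0.0001] turn 0.04
```

```bash
python3 -m crank '[[[0,0,0.0005,0,0.046],[0,0,0.0008,0,0.046],[0,0,0.001,0,0.046],[0,0,0.001,0,0.046]]]'
```

```text
clock: 13.0
eef_pos: [0.4546, 0.0167, 0.0366]
ee_rot: [3.141, 0.001, 0.001]
contact_force: [-3.7, 0.0, 13.1]
grip_width: 0.051
```

```bash
python3 -m crank '[[[0,0,-0.0006,0,0.046],[0,0,-0.0006,0,0.052],[0,0,-0.0006,0,0.055],[0,0,-0.0006,0,0.06],[0,0,-0.0006,0,0.07],[0,0,-0.0006,0,0.08],[0,0,-0.0006,0,0.085],[0,0,-0.01,0,0.085],[0,0,-0.03,0,0.085],[0,0,-0.06,0,0.085],[0,0,-0.1,0,0.085],[0,0,-0.14,0,0.085]]]';python3 -m crank '[[[0,0,-0.01,0,0.085],[0,0,-0.01,0,0.085],[0,0,-0.01,0,0.085]]]'
python3 - <<'E'
from h import *; from bench import arm
plan(arm,[.603,-.150,.18],0)
r=arm.read_camera("wrist"); np.savez("w3.npz",**r); cv2.imwrite("pics/w3.png",r["image"][:,:,::-1])
print([np.round(proj(r,p),1) for p in [(.455,.0167,.005),(.455,.0167,.063)]])
E
```

```text
clock: 14.0
eef_pos: [0.4532, 0.0169, 0.1773]
ee_rot: [-3.141, -0.002, 0.003]
contact_force: [1.0, -0.2, -0.2]
grip_width: 0.0849
clock: 14.25
eef_pos: [0.4544, 0.0165, 0.1863]
ee_rot: [3.141, 0.001, 0.003]
contact_force: [-0.9, -0.8, -0.3]
grip_width: 0.0849
t 14.25 pos [0.4544 0.0165 0.1863] yaw 0.02 tilt [ 0.002 -0.   ] w 0.0849 F [-0.9 -0.8 -0.3]
shift [0.1486 0.1666 0.0066] turn 0.02
[array([253.1, 172.2]), array([253.2, 186.4])]
```

View pics/w3.png

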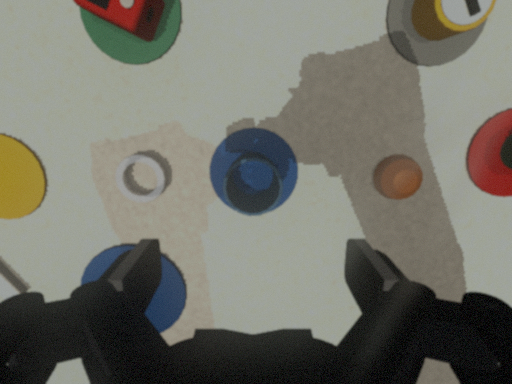

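The cup rim (253,185) is centred on the blue mat (254,171) to within about 2 mm. Next I fetch the timer from the grey mat.

```bash
python3 -m crank '[[[0.022,0.025,0.01,0,0.085],[0.044,0.05,0.02,0,0.085],[0.067,0.075,0.03,0,0.085],[0.089,0.1,0.04,0,0.085],[0.112,0.125,0.05,0,0.085],[0.134,0.15,0.06,0,0.085],[0.149,0.167,0.07,0,0.085],[0.149,0.167,0.08,0,0.085],[0.149,0.167,0.1,0,0.085],[0.149,0.167,0.12,0,0.085],[0.149,0.167,0.13,0,0.085],[0.149,0.167,0.13,0,0.085]]]'
python3 - <<'E'
from h import *; from bench import arm
plan(arm,[.6033,-.1503,.025],0)
E
```

```text
clock: 15.3
eef_pos: [0.6004, -0.1491, 0.0516]
ee_rot: [-3.14, -0.002, 0.011]
contact_force: [0.3, 0.5, 0.4]
grip_width: 0.0849
t 15.3 pos [ 0.6004 -0.1491  0.0516] yaw 0.09 tilt [-0.007  0.002] w 0.0849 F [0.3 0.5 0.4]
shift [0.0031 0.0013 0.0266] turn 0.09
```

```bash
python3 -m crank '[[[0,0.001,0.01,0,0.085],[0,0.001,0.02,0,0.085],[0,0.001,0.03,0,0.085],[0,0.001,0.03,0,0.085],[0,0.001,0.03,0,0.085],[0,0.001,0.03,0,0.085]]]'
python3 - <<'E'
from h import *; from bench import arm
plan(arm,[.6033,-.1503,.025],0)
E
```

```text
clock: 15.8
eef_pos: [0.6037, -0.1512, 0.026]
ee_rot: [3.141, 0.001, 0.001]
contact_force: [1.3, 0.4, 0.2]
grip_width: 0.0853
t 15.8 pos [ 0.6037 -0.1512  0.026 ] yaw 0.04 tilt [ 0.001 -0.   ] w 0.0853 F [1.3 0.4 0.2]
shift [-0.0004 -0.0009  0.001 ] turn 0.04
```

```bash
python3 -m crank '[[[0,-0.001,0.001,0,0.07],[0,-0.001,0.001,0,0.06],[0,-0.001,0.001,0,0.054],[0,-0.001,0.001,0,0.05],[0,-0.001,0.001,0,0.047],[0,-0.001,0.001,0,0.045],[0,-0.001,0.001,0,0.045],[0,-0.001,0.001,0,0.045],[0,-0.001,0.001,0,0.045]]]' 30
python3 - <<'E'
from h import *; from bench import arm
plan(arm,[.449,.279,.135],0)
E
```

```text
clock: 16.55
eef_pos: [0.6037, -0.1503, 0.0252]
ee_rot: [3.141, 0.001, 0.001]
contact_force: [-1.0, 0.7, 5.8]
grip_width: 0.0491
t 16.55 pos [ 0.6037 -0.1503  0.0252] yaw 0.04 tilt [ 0.001 -0.   ] w 0.0491 F [-1.   0.7  5.8]
shift [-0.1543 -0.4294 -0.11  ] turn 0.04
```

```bash
python3 -m crank '[[[0,0,-0.01,0,0.045],[0,0,-0.03,0,0.045],[0,0,-0.06,0,0.045],[0,-0.01,-0.09,0,0.045],[-0.01,-0.035,-0.11,0,0.045],[-0.022,-0.065,-0.11,0,0.045],[-0.035,-0.1,-0.11,0,0.045],[-0.048,-0.135,-0.11,0,0.045],[-0.061,-0.17,-0.11,0,0.045],[-0.073,-0.205,-0.11,0,0.045],[-0.086,-0.24,-0.11,0,0.045],[-0.099,-0.275,-0.11,0,0.045]]]' 30; python3 -m crank '[[[-0.012,-0.035,0,0,0.045],[-0.025,-0.07,0,0,0.045],[-0.037,-0.105,0,0,0.045],[-0.048,-0.135,0,0,0.045],[-0.055,-0.154,0,0,0.045],[-0.055,-0.154,0,0,0.045],[-0.055,-0.154,0.02,0,0.045],[-0.055,-0.154,0.04,0,0.045],[-0.055,-0.154,0.06,0,0.045],[-0.055,-0.154,0.08,0,0.045],[-0.055,-0.154,0.09,0,0.045],[-0.055,-0.154,0.09,0,0.045]]]'
python3 - <<'E'
from h import *; from bench import arm
plan(arm,[.449,.279,.0255],0)
E
```

```text
clock: 17.55
eef_pos: [0.5032, 0.1261, 0.1351]
ee_rot: [3.141, 0.001, 0.0]
contact_force: [1.1, -0.2, -1.4]
grip_width: 0.0489
clock: 18.55
eef_pos: [0.448, 0.2773, 0.0427]
ee_rot: [3.139, 0.001, -0.005]
contact_force: [-0.1, 0.1, -1.6]
grip_width: 0.0492
t 18.55 pos [0.448  0.2773 0.0427] yaw 0.02 tilt [-0.003 -0.002] w 0.0492 F [-0.1  0.1 -1.6]
shift [ 0.0011 -0.0018  0.0172] turn 0.02
```

```bash
python3 -m crank '[[[0,0,0,0,0.045],[0,-0.001,0,0,0.045],[0,-0.001,0.004,0,0.045],[0,-0.001,0.004,0,0.045],[0,-0.001,0.004,0,0.045]]]'
python3 - <<'E'
from h import *; from bench import arm
plan(arm,[.449,.279,.0255],0)
E
```

```text
clock: 18.97
eef_pos: [0.4493, 0.2797, 0.0411]
ee_rot: [-3.141, -0.001, -0.001]
contact_force: [-0.0, -0.5, -1.1]
grip_width: 0.0494
t 18.97 pos [0.4493 0.2797 0.0411] yaw 0.03 tilt [0.001 0.   ] w 0.0494 F [-0.  -0.5 -1.1]
shift [-0.0003  0.0007  0.0156] turn 0.03
```

```bash
python3 -m crank '[[[0,0.0005,0.006,0,0.045],[0,0.0005,0.011,0,0.045],[0,0.0005,0.014,0,0.045],[0,0.0005,0.015,0,0.045],[0,0.0005,0.0155,0,0.045],[0,0.0005,0.0158,0,0.045],[0,0.0005,0.016,0,0.045],[0,0.0005,0.016,0,0.045]]]'
python3 - <<'E'
from h import *; from bench import arm
plan(arm,[.449,.279,.0252],0)
E
```

```text
clock: 19.63
eef_pos: [0.4487, 0.2788, 0.0251]
ee_rot: [3.141, 0.001, -0.001]
contact_force: [-3.4, -2.3, 9.6]
grip_width: 0.0492
t 19.63 pos [0.4487 0.2788 0.0251] yaw 0.04 tilt [-0.    -0.001] w 0.0492 F [-3.4 -2.3  9.6]
shift [ 0.0003 -0.0002 -0.0001] turn 0.04
```

Seated at 9.6 N. I release, rise and look.

```bash
python3 -m crank '[[[0,0,-0.0004,0,0.048],[0,0,-0.0004,0,0.051],[0,0,-0.0004,0,0.055],[0,0,-0.0004,0,0.06],[0,0,-0.0004,0,0.07],[0,0,-0.0004,0,0.08],[0,0,-0.0004,0,0.085],[0,0,-0.01,0,0.085],[0,0,-0.03,0,0.085],[0,0,-0.06,0,0.085],[0,0,-0.1,0,0.085],[0,0,-0.14,0,0.085]]]';python3 -m crank '[[[0,0,-0.02,0,0.085],[0,0,-0.02,0,0.085],[0,0,-0.02,0,0.085]]]'
python3 - <<'E'
from h import *; from bench import arm
plan(arm,[.477,-.251,.19],0)
r=arm.read_camera("wrist"); np.savez("w4.npz",**r); cv2.imwrite("pics/w4.png",r["image"][:,:,::-1])
print([np.round(proj(r,p),1) for p in [(.449,.279,.005),(.449,.279,.045)]])
E
```

```text
clock: 20.63
eef_pos: [0.4482, 0.2789, 0.1663]
ee_rot: [3.141, 0.002, -0.003]
contact_force: [0.9, 0.3, -0.2]
grip_width: 0.0849
clock: 20.88
eef_pos: [0.4497, 0.2795, 0.1866]
ee_rot: [-3.14, -0.001, -0.005]
contact_force: [-0.3, 0.1, 0.4]
grip_width: 0.0848
t 20.88 pos [0.4497 0.2795 0.1866] yaw 0.03 tilt [0.003 0.001] w 0.0848 F [-0.3  0.1  0.4]
shift [ 0.0271  0.5305 -0.0041] turn 0.03
[array([254.1, 173.6]), array([254.2, 182.9])]
```

View pics/w4.png

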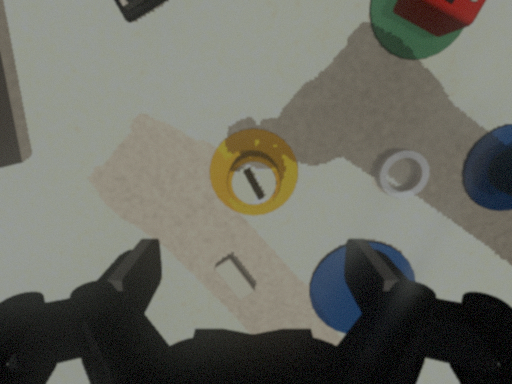

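The timer's top ring (254,181) is centred on the yellow mat (254,171). Next is the sharpener.

Run:
```python
from h import *; from bench import arm
print(np.round(arm.sense()["qpos"],2))
plan(arm,[.605,.124,.19],65.7)
```

```text
[-0.29  0.35 -0.45  1.87  0.18  0.96 -2.39]
t 20.93 pos [0.449  0.2789 0.1851] yaw 0.03 tilt [0.001 0.   ] w 0.0853 F [-0.8 -0.  -0.6]
shift [ 0.1559  0.155  -0.0048] turn -65.67
```

```bash
python3 -m crank '[[[0.015,0.015,-0.005,-6,0.085],[0.032,0.032,-0.005,-12,0.085],[0.05,0.05,-0.005,-18,0.085],[0.07,0.07,-0.005,-24,0.085],[0.09,0.09,-0.005,-30,0.085],[0.11,0.11,-0.005,-36,0.085],[0.125,0.125,-0.005,-42,0.085],[0.14,0.14,-0.005,-48,0.085],[0.15,0.15,-0.005,-54,0.085],[0.156,0.155,-0.005,-60,0.085],[0.156,0.155,-0.005,-65.7,0.085],[0.156,0.155,-0.005,-65.7,0.085]]]'; python3 -m crank '[[[0,0,0,0,0.085],[0,0,0,0,0.085],[0,0,0,0,0.085]]]'
python3 - <<'E'
from h import *; from bench import arm
print(np.round(arm.sense()["qpos"],2))
plan(arm,[.605,.124,.19],65.7)
r=arm.read_camera("wrist"); np.savez("w5.npz",**r); cv2.imwrite("pics/w5.png",r["image"][:,:,::-1])
print([np.round(proj(r,p),1) for p in [(.6048,.1283,.005),(.605,.124,.053)]])
E
```

```text
clock: 21.93
eef_pos: [0.6045, 0.1233, 0.1874]
ee_rot: [-2.634, -1.708, 0.005]
contact_force: [-1.3, 1.0, -0.2]
grip_width: 0.0848
clock: 22.18
eef_pos: [0.6047, 0.1247, 0.1893]
ee_rot: [-2.64, -1.703, 0.001]
contact_force: [-1.3, 0.2, -0.0]
grip_width: 0.0852
[ 0.15  0.52 -0.61  1.64  0.33  1.08 -0.98]
t 22.18 pos [0.6047 0.1247 0.1893] yaw 65.66 tilt [-0.001 -0.   ] w 0.0852 F [-1.3  0.2 -0. ]
shift [-0.0005  0.0006 -0.0007] turn -0.04
[array([251.7, 169.3]), array([253.6, 184.3])]
```

View pics/w5.png

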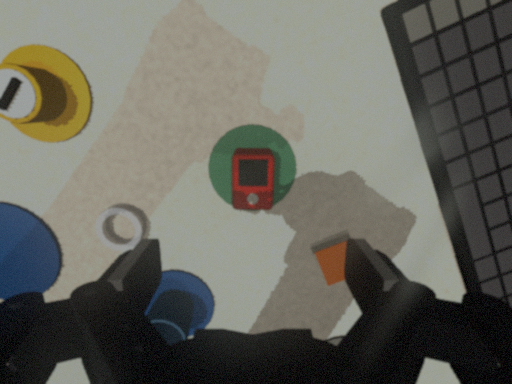

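Run:
```python
from h import *
r=dict(np.load("w5.npz")); a=np.clip(r["image"][120:220,200:300].astype(int)*2,0,255).astype(np.uint8)
cv2.imwrite("pics/w5c.png",cv2.resize(a[:,:,::-1],(600,600),interpolation=cv2.INTER_CUBIC))
```

```text
(no output)
```

View pics/w5c.png

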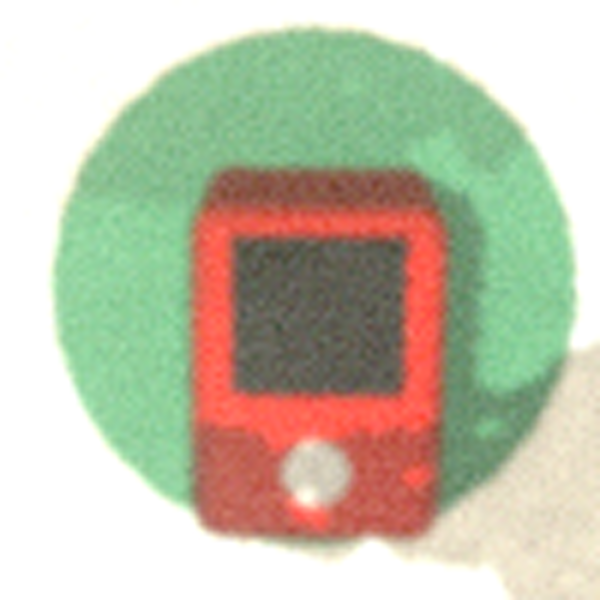

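The close crop shows the sharpener square to the jaws with its top centred at (253,182). I descend at this yaw.

```bash
python3 -m crank '[[[0,0,0.02,0,0.085],[0,0,0.04,0,0.085],[0,0,0.06,0,0.085],[0,0,0.08,0,0.085],[0,0,0.1,0,0.085],[0,0,0.12,0,0.085],[0,0,0.14,0,0.085],[0,0,0.152,0,0.085],[0,0,0.16,0,0.085],[0,0,0.161,0,0.085],[0,0,0.161,0,0.085],[0,0,0.161,0,0.085]]]'
python3 - <<'E'
from h import *; from bench import arm
plan(arm,[.605,.124,.028],65.7)
E
```

```text
clock: 23.23
eef_pos: [0.6059, 0.1246, 0.0297]
ee_rot: [2.638, 1.705, 0.002]
contact_force: [0.2, 0.0, -0.1]
grip_width: 0.085
t 23.23 pos [0.6059 0.1246 0.0297] yaw 65.73 tilt [0.001 0.   ] w 0.085 F [ 0.2  0.  -0.1]
shift [-0.0009 -0.0005  0.0017] turn 0.03
```

```bash
python3 -m crank '[[[0,0,0.001,0,0.075],[0,0,0.001,0,0.065],[0,0,0.001,0,0.055],[0,0,0.001,0,0.047],[0,0,0.001,0,0.042],[0,0,0.001,0,0.039],[0,0,0.001,0,0.036],[0,0,0.001,0,0.033],[0,0,0.001,0,0.033],[0,0,0.001,0,0.033],[0,0,0.001,0,0.033]]]' 30
python3 - <<'E'
from h import *; from bench import arm
plan(arm,[.6035,-.150,.13],65.7)
E
```

```text
clock: 24.15
eef_pos: [0.6052, 0.1243, 0.0278]
ee_rot: [2.639, 1.705, 0.0]
contact_force: [-1.4, -0.6, 3.8]
grip_width: 0.0375
t 24.15 pos [0.6052 0.1243 0.0278] yaw 65.74 tilt [0. 0.] w 0.0375 F [-1.4 -0.6  3.8]
shift [-0.2508  0.1111 -0.1022] turn 0.04
```

```bash
python3 -m crank '[[[0,0,-0.01,0,0.033],[0,0,-0.03,0,0.033],[0,0,-0.06,0,0.033],[0,0,-0.09,0,0.033],[-0.03,0.013,-0.1,0,0.033],[-0.06,0.027,-0.1,0,0.033],[-0.09,0.04,-0.1,0,0.033],[-0.12,0.053,-0.1,0,0.033],[-0.15,0.066,-0.1,0,0.033],[-0.18,0.08,-0.1,0,0.033],[-0.21,0.093,-0.1,0,0.033],[-0.24,0.106,-0.1,0,0.033]]]' 30; python3 -m crank '[[[-0.011,0.005,0,0,0.033],[-0.011,0.005,0,0,0.033],[-0.011,0.005,0.01,0,0.033],[-0.011,0.005,0.03,0,0.033],[-0.011,0.005,0.05,0,0.033],[-0.011,0.005,0.07,0,0.033],[-0.011,0.005,0.083,0,0.033],[-0.011,0.005,0.083,0,0.033],[-0.011,0.005,0.083,0,0.033],[-0.011,0.005,0.083,0,0.033]]]'
python3 - <<'E'
from h import *; from bench import arm
plan(arm,[.6035,-.150,.028],65.7)
E
```

```text
clock: 25.15
eef_pos: [0.6028, -0.1398, 0.128]
ee_rot: [-2.639, -1.705, 0.0]
contact_force: [0.5, 0.7, -1.5]
grip_width: 0.0377
clock: 25.98
eef_pos: [0.604, -0.1493, 0.0455]
ee_rot: [2.637, 1.706, 0.002]
contact_force: [0.9, -0.6, -0.8]
grip_width: 0.0377
t 25.98 pos [ 0.604  -0.1493  0.0455] yaw 65.8 tilt [0.001 0.   ] w 0.0377 F [ 0.9 -0.6 -0.8]
shift [-0.0009 -0.0002  0.0175] turn 0.1
```

```bash
python3 -m crank '[[[-0.0005,0,0.006,0,0.033],[-0.0005,0,0.011,0,0.033],[-0.0005,0,0.015,0,0.033],[-0.0005,0,0.017,0,0.033],[-0.0005,0,0.0175,0,0.033],[-0.0005,0,0.0178,0,0.033],[-0.0005,0,0.018,0,0.033],[-0.0005,0,0.018,0,0.033]]]'
python3 - <<'E'
from h import *; from bench import arm
plan(arm,[.6035,-.150,.028],65.7)
E
```

```text
clock: 26.65
eef_pos: [0.6029, -0.1508, 0.0278]
ee_rot: [2.638, 1.704, -0.001]
contact_force: [-3.9, 0.5, 10.5]
grip_width: 0.0377
t 26.65 pos [ 0.6029 -0.1508  0.0278] yaw 65.72 tilt [-0.    -0.001] w 0.0377 F [-3.9  0.5 10.5]
shift [ 0.001   0.0002 -0.0002] turn 0.02
```

```bash
python3 -m crank '[[[0,0,-0.0005,0,0.036],[0,0,-0.0005,0,0.039],[0,0,-0.0005,0,0.043],[0,0,-0.0005,0,0.05],[0,0,-0.0005,0,0.06],[0,0,-0.0005,0,0.075],[0,0,-0.0005,0,0.085],[0,0,-0.0005,0,0.085],[0,0,-0.02,0,0.085],[0,0,-0.05,0,0.085],[0,0,-0.09,0,0.085],[0,0,-0.13,0,0.085]]]'
python3 - <<'E'
from h import *; from bench import arm
plan(arm,[.4775,-.2505,.2],65.7)
E
```

```text
clock: 27.65
eef_pos: [0.6022, -0.1503, 0.1573]
ee_rot: [-2.637, -1.705, 0.002]
contact_force: [-0.1, 0.7, 0.0]
grip_width: 0.085
t 27.65 pos [ 0.6022 -0.1503  0.1573] yaw 65.76 tilt [-0.002  0.001] w 0.085 F [-0.1  0.7  0. ]
shift [-0.1426 -0.0727 -0.0426] turn 0.06
```

```bash
python3 -m crank '[[[-0.02,-0.01,-0.02,0,0.085],[-0.045,-0.023,-0.04,0,0.085],[-0.07,-0.036,-0.042,0,0.085],[-0.1,-0.051,-0.042,0,0.085],[-0.13,-0.066,-0.042,0,0.085],[-0.143,-0.073,-0.042,0,0.085],[-0.143,-0.073,-0.042,0,0.085],[-0.143,-0.073,-0.042,0,0.085],[-0.143,-0.073,-0.042,0,0.085]]]'
python3 - <<'E'
from h import *; from bench import arm
print(np.round(arm.sense()["qpos"],2))
plan(arm,[.4775,-.2505,.2],65.7)
r=arm.read_camera("wrist"); np.savez("w6.npz",**r); cv2.imwrite("pics/w6.png",r["image"][:,:,::-1])
print([np.round(proj(r,p),1) for p in [(.4748,-.247,.005),(.4775,-.2505,.052)]])
a=np.clip(r["image"][120:220,200:300].astype(int)*2,0,255).astype(np.uint8)
cv2.imwrite("pics/w6c.png",cv2.resize(a[:,:,::-1],(500,500),interpolation=cv2.INTER_CUBIC))
E
```

```text
clock: 28.4
eef_pos: [0.4785, -0.2503, 0.1989]
ee_rot: [2.638, 1.706, 0.001]
contact_force: [0.4, 0.4, -0.1]
grip_width: 0.0851
[ 0.86  0.37 -0.6   1.82  0.24  1.01 -0.25]
t 28.4 pos [ 0.4785 -0.2503  0.1989] yaw 65.78 tilt [0.001 0.   ] w 0.0851 F [ 0.4  0.4 -0.1]
shift [-0.0006 -0.0008 -0.0011] turn 0.08
[array([248.3, 169.4]), array([251.8, 181.8])]
```

View pics/w6.png

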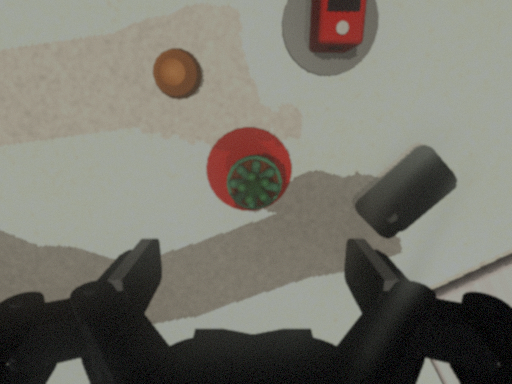

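View pics/w6c.png

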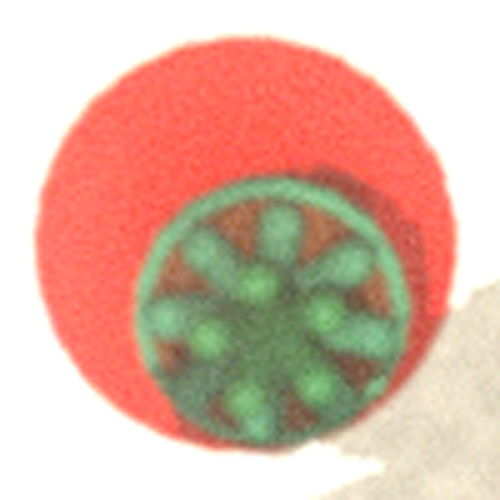

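Run:
```python
from h import *; from bench import arm
r=dict(np.load("w6.npz"))
a=ray(r,(254.4,181.9),.052); b=ray(r,(249.0,168.6),.005); print(a,b,a-b)
print(cmat(r,"red"))
plan(arm,a,65.7)
```

```text
[ 0.47961963 -0.25160425  0.052     ] [ 0.47585282 -0.24656177  0.005     ] [ 0.00376682 -0.00504247  0.047     ]
[('red', array([340.,  24.]), array([ 0.6143, -0.1525,  0.025 ])), ('red', array([244., 156.]), array([ 0.4751, -0.2477,  0.044 ]))]
t 28.45 pos [ 0.4788 -0.2499  0.1988] yaw 65.83 tilt [0.001 0.   ] w 0.085 F [-0.6 -0.4 -0.2]
shift [-0.0013  0.0014  0.1468] turn 0.13
```

The succulent's rim is at (254,182) on the red mat (249,169). The jaws' sides are clear, with the dark clamshell thing at (405,190) and the paperweight at (177,73) well away.

```bash
python3 -m crank '[[[-0.001,0.001,0.02,0,0.085],[-0.001,0.001,0.04,0,0.085],[-0.001,0.001,0.06,0,0.085],[-0.001,0.001,0.08,0,0.085],[-0.001,0.001,0.1,0,0.085],[-0.001,0.001,0.12,0,0.085],[-0.001,0.001,0.138,0,0.085],[-0.001,0.001,0.15,0,0.085],[-0.001,0.001,0.157,0,0.085],[-0.001,0.001,0.158,0,0.085],[-0.001,0.001,0.158,0,0.085],[-0.001,0.001,0.158,0,0.085]]]'
python3 - <<'E'
from h import *; from bench import arm
plan(arm,[.479,-.2515,.041],65.7)
E
```

```text
clock: 29.45
eef_pos: [0.4791, -0.2523, 0.0415]
ee_rot: [2.637, 1.705, 0.001]
contact_force: [0.1, -0.6, -0.4]
grip_width: 0.0851
t 29.45 pos [ 0.4791 -0.2523  0.0415] yaw 65.76 tilt [ 0.001 -0.001] w 0.0851 F [ 0.1 -0.6 -0.4]
shift [ 0.0007 -0.0004  0.0005] turn 0.06
```

```bash
python3 -m crank '[[[0,0,0,0,0.07],[0,0,0,0,0.06],[0,0,0,0,0.055],[0,0,0,0,0.052],[0,0,0,0,0.049],[0,0,0,0,0.046],[0,0,0,0,0.046],[0,0,0,0,0.046],[0,0,0,0,0.046]]]' 30
python3 - <<'E'
from h import *; from bench import arm
plan(arm,[.605,.128,.16],65.7)
E
```

```text
clock: 30.2
eef_pos: [0.4787, -0.2527, 0.0415]
ee_rot: [2.638, 1.704, 0.0]
contact_force: [-1.6, -0.1, 7.3]
grip_width: 0.0506
t 30.2 pos [ 0.4787 -0.2527  0.0415] yaw 65.73 tilt [ 0.001 -0.001] w 0.0506 F [-1.6 -0.1  7.3]
shift [ 0.3989 -0.0411 -0.1187] turn 0.03
```

```bash
python3 -m crank '[[[0,0,-0.004,0,0.046],[0,0,-0.01,0,0.046],[0,0,-0.02,0,0.046],[0,0,-0.03,0,0.046],[0,0,-0.03,0,0.046],[0,0,-0.03,0,0.046]]]' 30
python3 - <<'E'
from h import *; from bench import arm
plan(arm,[.605,.128,.16],65.7)
r=arm.read_camera("scene"); cv2.imwrite("pics/s7.png",cv2.resize(r["image"][150:350,50:300,::-1],None,fx=3,fy=3))
E
```

```text
clock: 30.7
eef_pos: [0.4788, -0.2527, 0.0717]
ee_rot: [2.637, 1.704, 0.001]
contact_force: [0.1, -0.5, -1.0]
grip_width: 0.0503
t 30.7 pos [ 0.4788 -0.2527  0.0717] yaw 65.73 tilt [ 0.002 -0.001] w 0.0503 F [ 0.1 -0.5 -1. ]
shift [ 0.3989 -0.0413 -0.0885] turn 0.03
```

View pics/s7.png

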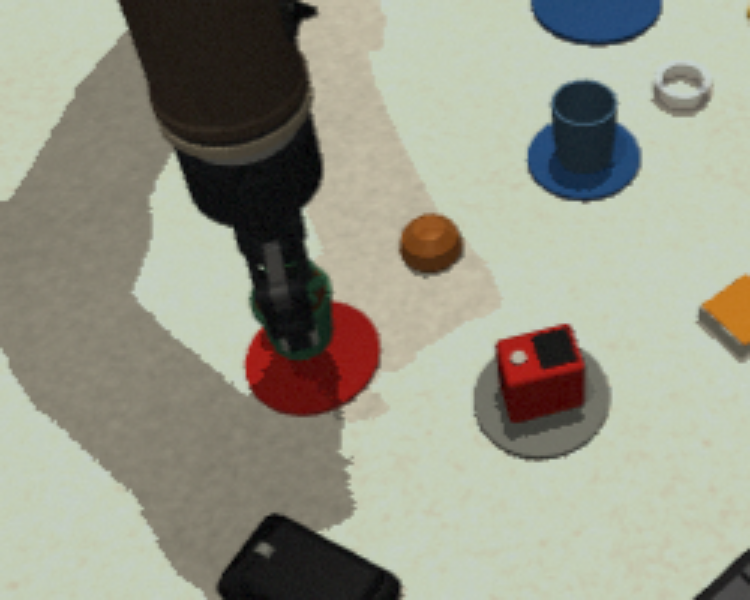

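The view shows the succulent hanging upright between the jaws over the red mat (px 290,310), and the sharpener standing on grey (540,370). I carry on to the green mat.

```bash
python3 -m crank '[[[0.01,0,-0.03,0,0.046],[0.03,-0.003,-0.055,0,0.046],[0.06,-0.006,-0.075,0,0.046],[0.095,-0.01,-0.085,0,0.046],[0.13,-0.013,-0.085,0,0.046],[0.165,-0.017,-0.085,0,0.046],[0.2,-0.02,-0.085,0,0.046],[0.235,-0.024,-0.085,0,0.046],[0.27,-0.028,-0.085,0,0.046],[0.305,-0.031,-0.085,0,0.046],[0.335,-0.034,-0.085,0,0.046],[0.36,-0.037,-0.085,0,0.046]]]' 30; python3 -m crank '[[[0.02,-0.002,0,0,0.046],[0.034,-0.004,0,0,0.046],[0.038,-0.004,0,0,0.046],[0.038,-0.004,0,0,0.046],[0.038,-0.004,0.01,0,0.046],[0.038,-0.004,0.03,0,0.046],[0.038,-0.004,0.055,0,0.046],[0.038,-0.004,0.08,0,0.046],[0.038,-0.004,0.095,0,0.046],[0.038,-0.004,0.098,0,0.046],[0.038,-0.004,0.098,0,0.046],[0.038,-0.004,0.098,0,0.046]]]'
python3 - <<'E'
from h import *; from bench import arm
plan(arm,[.6045,.1275,.0415],65.7)
E
```

```text
clock: 31.75
eef_pos: [0.5925, 0.0939, 0.1551]
ee_rot: [-2.636, -1.707, 0.0]
contact_force: [0.5, 0.3, -1.3]
grip_width: 0.05
clock: 32.75
eef_pos: [0.6047, 0.1264, 0.0581]
ee_rot: [2.639, 1.703, 0.0]
contact_force: [0.4, 0.2, 0.1]
grip_width: 0.0502
t 32.75 pos [0.6047 0.1264 0.0581] yaw 65.66 tilt [ 0. -0.] w 0.0502 F [0.4 0.2 0.1]
shift [ 0.0009 -0.0007  0.0166] turn -0.04
```

```bash
python3 -m crank '[[[0.0005,-0.0005,0.006,0,0.046],[0.0005,-0.0005,0.011,0,0.046],[0.0005,-0.0005,0.0145,0,0.046],[0.0005,-0.0005,0.016,0,0.046],[0.0005,-0.0005,0.0165,0,0.046],[0.0005,-0.0005,0.017,0,0.046],[0.0005,-0.0005,0.017,0,0.046],[0.0005,-0.0005,0.017,0,0.046]]]'
python3 - <<'E'
from h import *; from bench import arm
plan(arm,[.6045,.1275,.0415],65.7)
E
```

```text
clock: 33.42
eef_pos: [0.6041, 0.128, 0.0416]
ee_rot: [2.638, 1.705, -0.0]
contact_force: [-2.6, -1.3, 7.8]
grip_width: 0.0498
t 33.42 pos [0.6041 0.128  0.0416] yaw 65.74 tilt [ 0.    -0.001] w 0.0498 F [-2.6 -1.3  7.8]
shift [-0.0003  0.0006  0.0001] turn 0.04
```

```bash
python3 -m crank '[[[0,0,-0.0002,0,0.049],[0,0,-0.0002,0,0.052],[0,0,-0.0002,0,0.055],[0,0,-0.0002,0,0.06],[0,0,-0.0002,0,0.07],[0,0,-0.0002,0,0.08],[0,0,-0.0002,0,0.085],[0,0,-0.0002,0,0.085],[0,0,-0.02,0,0.085],[0,0,-0.05,0,0.085],[0,0,-0.09,0,0.085],[0,0,-0.13,0,0.085]]]';python3 -m crank '[[[0,0,-0.02,0,0.085],[0,0,-0.02,0,0.085],[0,0,-0.02,0,0.085]]]'
python3 - <<'E'
from h import *; from bench import arm
plan(arm,[.603,-.1505,.13],65.7)
r=arm.read_camera("wrist"); np.savez("w8.npz",**r); cv2.imwrite("pics/w8.png",r["image"][:,:,::-1])
print([np.round(proj(r,p),1) for p in [(.6048,.1283,.005),(.6048,.1283,.052)]])
a=np.clip(r["image"][120:220,200:300].astype(int)*2,0,255).astype(np.uint8)
cv2.imwrite("pics/w8c.png",cv2.resize(a[:,:,::-1],(500,500),interpolation=cv2.INTER_CUBIC))
E
```

```text
clock: 34.42
eef_pos: [0.6033, 0.128, 0.1713]
ee_rot: [-2.637, -1.705, 0.003]
contact_force: [1.8, 0.5, 0.4]
grip_width: 0.0847
clock: 34.67
eef_pos: [0.6048, 0.1281, 0.192]
ee_rot: [2.638, 1.704, 0.004]
contact_force: [-0.6, 0.2, -1.1]
grip_width: 0.0849
t 34.67 pos [0.6048 0.1281 0.192 ] yaw 65.72 tilt [0.003 0.   ] w 0.0849 F [-0.6  0.2 -1.1]
shift [-0.2548  0.1128  0.062 ] turn 0.02
[array([252.3, 172. ]), array([252.4, 182.8])]
```

View pics/w8c.png

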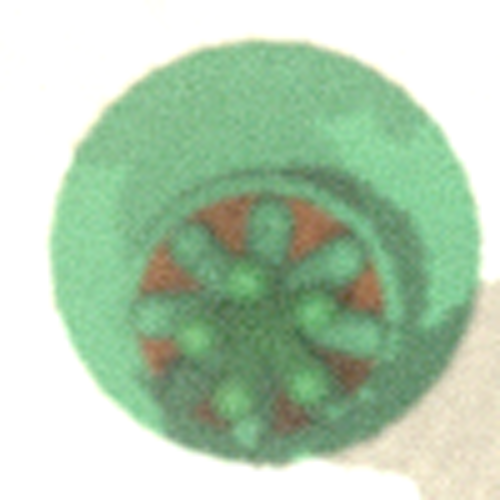

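The succulent's rim (253,183) sits on the green mat (253,170) about 2 mm from true centre, which is fine. Back to the sharpener on grey.

```bash
python3 -m crank '[[[-0.015,0.007,0,0,0.085],[-0.04,0.018,0,0,0.085],[-0.07,0.031,0,0,0.085],[-0.1,0.044,0,0,0.085],[-0.13,0.057,0,0,0.085],[-0.16,0.071,0.01,0,0.085],[-0.19,0.084,0.03,0,0.085],[-0.22,0.097,0.05,0,0.085],[-0.243,0.108,0.07,0,0.085],[-0.255,0.113,0.085,0,0.085],[-0.255,0.113,0.09,0,0.085],[-0.255,0.113,0.09,0,0.085]]]'; python3 -m crank '[[[0,0,0,0,0.085],[0,0,0.02,0,0.085],[0,0,0.04,0,0.085],[0,0,0.055,0,0.085],[0,0,0.065,0,0.085],[0,0,0.07,0,0.085],[0,0,0.07,0,0.085],[0,0,0.07,0,0.085],[0,0,0.07,0,0.085]]]'
python3 - <<'E'
from h import *; from bench import arm
plan(arm,[.603,-.1508,.028],65.7)
E
```

```text
clock: 35.72
eef_pos: [0.6008, -0.1501, 0.098]
ee_rot: [-2.636, -1.702, 0.004]
contact_force: [-0.3, 1.5, 0.5]
grip_width: 0.0853
clock: 36.47
eef_pos: [0.6032, -0.1505, 0.0318]
ee_rot: [2.637, 1.705, 0.002]
contact_force: [0.8, -0.5, 0.9]
grip_width: 0.0848
t 36.47 pos [ 0.6032 -0.1505  0.0318] yaw 65.77 tilt [ 0.002 -0.   ] w 0.0848 F [ 0.8 -0.5  0.9]
shift [-0.0003 -0.0001  0.0038] turn 0.07
```

```bash
python3 -m crank '[[[0,0,0.003,0,0.075],[0,0,0.003,0,0.065],[0,0,0.003,0,0.055],[0,0,0.003,0,0.047],[0,0,0.003,0,0.042],[0,0,0.003,0,0.039],[0,0,0.003,0,0.036],[0,0,0.003,0,0.033],[0,0,0.003,0,0.033],[0,0,0.003,0,0.033],[0,0,0.003,0,0.033]]]' 30
python3 - <<'E'
from h import *; from bench import arm
plan(arm,[.475,-.247,.13],65.7)
E
```

```text
clock: 37.38
eef_pos: [0.6026, -0.151, 0.0279]
ee_rot: [2.638, 1.705, 0.0]
contact_force: [0.9, 0.4, 3.0]
grip_width: 0.0375
t 37.38 pos [ 0.6026 -0.151   0.0279] yaw 65.74 tilt [ 0. -0.] w 0.0375 F [0.9 0.4 3. ]
shift [-0.14   -0.0768 -0.1022] turn 0.04
```

```bash
python3 -m crank '[[[0,0,-0.01,0,0.033],[0,0,-0.03,0,0.033],[0,0,-0.06,0,0.033],[0,0,-0.09,0,0.033],[-0.02,-0.011,-0.1,0,0.033],[-0.045,-0.025,-0.1,0,0.033],[-0.07,-0.038,-0.1,0,0.033],[-0.095,-0.052,-0.1,0,0.033],[-0.12,-0.066,-0.1,0,0.033],[-0.135,-0.074,-0.1,0,0.033],[-0.14,-0.077,-0.1,0,0.033],[-0.14,-0.077,-0.1,0,0.033]]]' 30; python3 -m crank '[[[0,0,0,0,0.033],[0,0,0.01,0,0.033],[0,0,0.03,0,0.033],[0,0,0.05,0,0.033],[0,0,0.07,0,0.033],[0,0,0.082,0,0.033],[0,0,0.084,0,0.033],[0,0,0.084,0,0.033],[0,0,0.084,0,0.033]]]'
python3 - <<'E'
from h import *; from bench import arm
plan(arm,[.475,-.247,.028],65.7)
E
```

```text
clock: 38.38
eef_pos: [0.4733, -0.2481, 0.1279]
ee_rot: [2.641, 1.702, -0.002]
contact_force: [0.4, 0.3, -1.2]
grip_width: 0.0375
clock: 39.13
eef_pos: [0.4755, -0.2464, 0.0441]
ee_rot: [2.638, 1.706, 0.001]
contact_force: [-0.2, 0.8, -0.9]
grip_width: 0.0373
t 39.13 pos [ 0.4755 -0.2464  0.0441] yaw 65.79 tilt [0.001 0.   ] w 0.0373 F [-0.2  0.8 -0.9]
shift [-0.0007 -0.0002  0.0161] turn 0.09
```

```bash
python3 -m crank '[[[-0.0005,0,0.006,0,0.033],[-0.0005,0,0.011,0,0.033],[-0.0005,0,0.0145,0,0.033],[-0.0005,0,0.016,0,0.033],[-0.0005,0,0.0165,0,0.033],[-0.0005,0,0.0168,0,0.033],[-0.0005,0,0.017,0,0.033],[-0.0005,0,0.017,0,0.033]]]'
python3 - <<'E'
from h import *; from bench import arm
plan(arm,[.475,-.247,.028],65.7)
E
```

```text
clock: 39.8
eef_pos: [0.4743, -0.2475, 0.0278]
ee_rot: [2.638, 1.704, -0.001]
contact_force: [-5.8, 0.6, 13.4]
grip_width: 0.0375
t 39.8 pos [ 0.4743 -0.2475  0.0278] yaw 65.73 tilt [-0.    -0.001] w 0.0375 F [-5.8  0.6 13.4]
shift [ 0.0007  0.0005 -0.0002] turn 0.03
```

```bash
python3 -m crank '[[[0,0,-0.0006,0,0.036],[0,0,-0.0006,0,0.039],[0,0,-0.0006,0,0.043],[0,0,-0.0006,0,0.05],[0,0,-0.0006,0,0.06],[0,0,-0.0006,0,0.075],[0,0,-0.0006,0,0.085],[0,0,-0.0006,0,0.085],[0,0,-0.02,0,0.085],[0,0,-0.05,0,0.085],[0,0,-0.09,0,0.085],[0,0,-0.13,0,0.085]]]';python3 -m crank '[[[0,0,-0.02,0,0.085],[0,0,-0.02,0,0.085],[0,0,-0.02,0,0.085]]]'
python3 - <<'E'
from h import *; from bench import arm
plan(arm,[.3,-.5,.25],65.7)
r=arm.read_camera("wrist"); np.savez("w9.npz",**r)
print([np.round(proj(r,p),1) for p in [(.475,-.247,.005),(.475,-.247,.053)]])
a=np.clip(r["image"][120:220,200:300].astype(int)*2,0,255).astype(np.uint8)
cv2.imwrite("pics/w9c.png",cv2.resize(a[:,:,::-1],(500,500),interpolation=cv2.INTER_CUBIC))
E
```

```text
clock: 40.8
eef_pos: [0.4737, -0.2467, 0.1574]
ee_rot: [-2.636, -1.705, 0.001]
contact_force: [0.6, -0.9, -0.4]
grip_width: 0.0849
clock: 41.05
eef_pos: [0.475, -0.2478, 0.1779]
ee_rot: [2.637, 1.703, 0.001]
contact_force: [-0.1, -0.5, -0.3]
grip_width: 0.0849
t 41.05 pos [ 0.475  -0.2478  0.1779] yaw 65.72 tilt [ 0.002 -0.002] w 0.0849 F [-0.1 -0.5 -0.3]
shift [-0.3019 -0.0556 -0.072 ] turn 0.02
[array([252.1, 174. ]), array([252.1, 186.2])]
```

View pics/w9c.png

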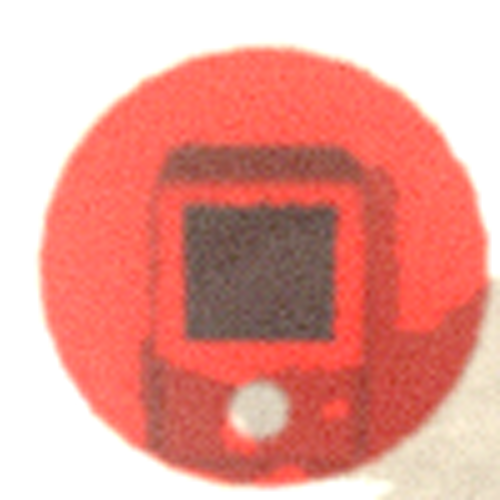

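The sharpener's top face is centred at (252,186) with the red mat at (252,173), which is on centre. I retreat and take final views.

```bash
python3 -m crank '[[[-0.025,-0.005,-0.03,0,0.085],[-0.055,-0.01,-0.06,0,0.085],[-0.085,-0.015,-0.07,0,0.085],[-0.115,-0.02,-0.07,0,0.085],[-0.145,-0.026,-0.07,0,0.085],[-0.175,-0.032,-0.07,0,0.085],[-0.205,-0.037,-0.07,0,0.085],[-0.235,-0.043,-0.07,0,0.085],[-0.265,-0.048,-0.07,0,0.085],[-0.285,-0.052,-0.07,0,0.085],[-0.3,-0.055,-0.07,0,0.085],[-0.3,-0.055,-0.07,0,0.085]]]'
python3 - <<'E'
from h import *; from bench import arm
plan(arm,[.3,-.5,.25],65.7)
for n in ["top","scene"]:
    r=arm.read_camera(n); np.savez(n+"9.npz",**r)
    cv2.imwrite(f"pics/{n}9.png",np.clip(r["image"][:,:,::-1].astype(int)*(2 if n=="top" else 1),0,255).astype(np.uint8))
    for c in ["orange","yellow","red","green","blue"]:
        for o in cmat(r,c): 
            if o[2][2]<.06: print(n,*o)
E
```

```text
clock: 42.1
eef_pos: [0.2979, -0.5005, 0.2446]
ee_rot: [-2.64, -1.697, 0.002]
contact_force: [-0.4, -0.5, -0.1]
grip_width: 0.0851
t 42.1 pos [ 0.2979 -0.5005  0.2446] yaw 65.48 tilt [-0.002  0.002] w 0.0851 F [-0.4 -0.5 -0.1]
shift [ 0.0013  0.0017 -0.0054] turn -0.22
top orange [256. 112.] [ 0.6526 -0.0033  0.0271]
top orange [322. 207.] [ 0.4496 -0.1315  0.0202]
top yellow [123. 213.] [0.448  0.2791 0.0443]
top red [378. 194.] [ 0.4731 -0.2477  0.043 ]
top green [194. 137.] [0.6032 0.1279 0.0433]
top blue [250. 209.] [0.453  0.0161 0.0424]
top blue [249. 206.] [0.4545 0.0172 0.0207]
top blue [182. 279.] [0.3116 0.1546 0.0574]
scene orange [193. 231.] [ 0.4473 -0.1282  0.0253]
scene orange [298. 253.] [0.6467 0.0048 0.0282]
scene yellow [316. 155.] [0.4404 0.2918 0.0592]
scene red [153. 269.] [ 0.4685 -0.2435  0.0517]
scene green [488.  24.] [0.4285 1.2763 0.0499]
scene green [322. 212.] [0.5983 0.1407 0.0561]
scene blue [244. 204.] [0.4555 0.0172 0.0448]
```

View pics/top9.png

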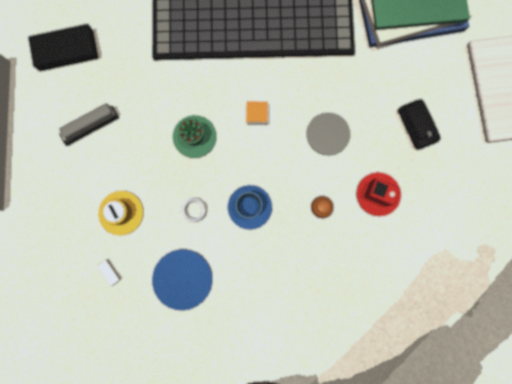

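View pics/scene9.png

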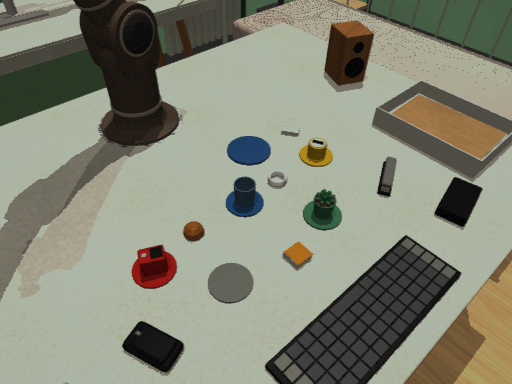

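Both views show all four things upright on their own mats. The grey mat (328,134 in the top view) is empty, and the paperweight is still at (322,207), same as at the start. I hand in.

```bash
python3 -c "
from bench import arm
print(arm.sense()['clock']); print(arm.job_done())"
```

```text
42.2
the job is handed in; nothing more can be done
None
```

The job is handed in at 42.2 s of the 141 s allowed. All four things stand upright on the mats of their own colour.

**What I did:** I parked the timer on grey, put the cup on the smaller blue mat, then the timer on yellow. Next I parked the sharpener on grey, put the succulent on green, then the sharpener on red.

**Final checks:**
- **Centring:** wrist-camera looks after each final placement put every thing within about 2 mm of its mat's centre. The succulent is furthest off, at about 2 mm.
- **Grey mat:** empty in both the top and scene views.
- **Paperweight:** within 1 mm of where it started.
- **Forces:** the highest wrist reading I saw was about 15 N, while setting the sharpener down on red. Forces were only read at the end of each move.

**Disagreements:** the three cameras differed by 2 to 3 mm on absolute position. I averaged them and compared each thing with its mat in the same picture. In the last scene picture the automatic circle fits on the yellow, red and green mats were off, because the things standing on them merged with the mat outlines. I discounted those fits and relied on the top and wrist views.

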